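# Turn the recipe leaf over its rings

### The job

The ring-bound recipe book lies open on the shelf, as a reader standing at the robot would have it. Turn the top leaf of its right-hand stack over the rings to the next recipe so that it lies flat on the left-hand stack, working only with the fingertips (reach under the leaf's tab and push it up and over). Do not pinch the leaf, do not lift the book or shove it about, and leave the jars, saucer and scoop where they are.

Things in the scene. Friction and masses are not known exactly. Their poses are not given: they have to be found in the camera images.
- book: Ring-bound recipe book lying open on the shelf, loose, 1.5 kg. Origin: on the shelf under the middle of the spine; x along the spine (away from the robot at yaw 0), y to the left-hand stack, z up. Each stack: six fixed 5 mm boards, 200 mm in x, 148 mm in y, top at z = 32.4 mm; their outer edges step out from |y| = 149 mm (bottom) to 160, 166, 169, 172 and 173 mm (top).
- ring_mid (a point): Centre of the middle ring, on the leaf's axis: 34.9 mm above the book's origin. Three steel rings, radius 33.5 mm, wire 3.5 mm, stand upright across the spine at book x = -75, 0 and 75 mm; their tops are 70 mm above the shelf.
- tab_far (a point): Centre of the tab of another, fixed divider, low in the right-hand stack at its far end: 50 mm along the spine (book x = 47 to 97 mm), sticks out 20 mm in y to -189 mm, z = 16 to 21 mm. Not to be turned.
- tab_near (a point): Centre of the tab of the divider already turned, top of the left-hand stack at its near end: 50 mm along the spine (book x = -97 to -47 mm), sticks out 20 mm in y to 193 mm, z = 27 to 32 mm.
- leaf (a joint): Angle of the top leaf about the ring centres: 0 on the right-hand stack, 1.57 upright, 3.14 flat on the left-hand one. It turns easily (under 0.2 N m) and tips over by itself about 0.25 rad past upright. Rigid, about 110 g, 5 mm thick, 200 mm along the spine, from 25 to 173 mm from the axis.
- leaf_tab (a point): Centre of the leaf's index tab, 184 mm from the axis, mid-plane. The tab is 50 mm along the spine (book x = -25 to 25 mm), 5 mm thick, and sticks out 20 mm past the leaf's outer edge, to 193 mm from the axis. At the start its underside is 32 mm above the shelf with only air between.
- leaf_front: Paper-faced sheet on the leaf's face that looks up at the start, tab included (it ends 2.5 mm inside the edges). Origin on the ring axis at mid-length; its y axis points from the leaf's outer edge to the axis, x along the spine.
- leaf_back: The same sheet on the face that looks down at the start; same origin and axes as leaf_front.
- jar_tall: Closed glass jar of gherkins, steel lid, 92 mm across, 150 mm tall. Origin: centre of its underside. Bystander.
- jar_short: Closed glass jar of gherkins, steel lid, 84 mm across, 110 mm tall. Origin: centre of its underside. Bystander.
- saucer: White ceramic saucer, 120 mm across, 20 mm high. Origin: centre of its underside. Bystander.
- scoop: Yellow plastic scoop lying on the shelf, 178 mm long, 55 mm wide, 34 mm high. Origin: on the shelf under the back of its bowl; bowl to its +x, handle to its -x. Bystander.

How it is judged:
By the outcome, as a careful person would: the job done as asked, in the order asked, and still so for the second after the job is handed in, with the robot touching nothing.
It also fails if it takes over 45 s, if anything falls off the work surface, if the arm or the gripper's body presses on something with over 40 N, if the wrist force passes 120 N, or if a joint passes its speed limit or range.

### The arm

A 6-joint arm with a two-finger parallel gripper is mounted at the origin on the work surface. World frame = base frame: x ahead of the robot, y to its left, z up, the work surface at z = 0. Lengths are in m, angles in rad, forces in N, time in s.
With the tool pointing down it reaches from about 0.35 to 0.775 m from the base axis. Payload 7.3 kg.
Tool frame: the origin (TCP) lies on the centre line of the jaws, within the pads' length; the fingertips stand 17 mm ahead of it and the grasp point (between the pads) lies 2 mm behind it (robot.tip_extent is the distance from the TCP to the fingertips, in m); z points along the fingers, y is the line along which they close (so a half turn about z gives the same grasp; the last joint's range is limited). The gripper opens to 92 mm and grips with 3 to 60 N. Pads are 19 mm wide; open, the fingers measure 130 mm over their backs; the gripper's body (75 mm by 190 mm) begins 47 mm behind the grasp point.
Start: joints at [-1.345, 0.342, 1.524, -0, 1.275, -0.146], TCP at [0.191, -0.489, 0.216] pointing down, gripper open.
Joint ranges: [-2.53, 2.53], [-0.77, 2.02], [0.04, 2.7], [-1, 4.14], [0.28, 2.66], [-3.11, 3.11]. Speed limits (rad/s): [2.57, 2.57, 3.14, 3.14, 3.14, 3.14].

### API

Orientations are given as [roll, pitch, yaw] about the fixed x, y, z axes, in that order (R = Rz(yaw) Ry(pitch) Rx(roll)).
In Python, from cell import robot gives the robot as it stands.
- The arm moves only by the tool step_arm, never from a script. Its argument "motion" is a list of rows, each a list of 2 entries, a list of its own where there are three numbers: the shift along the tool's x, y, z in units of 60 mm (1.0 is 60 mm), then the turn about the tool's z in rad. In form: [[[x, y, z], spin], ...]. A call has 1 to 10 rows; each row is the pose to reach, as a shift and turn from the pose commanded when the call began, along the tool's axes at that moment; what a row does not reach only later rows make up. A row lasts 1/8 s, in which the tool goes at most 62.5 mm and 10.7 degrees, less where a joint would pass 70% of its speed; a pose out of reach is approached as far as the arm can. A call with a gripper value outside its range is refused whole. "hand" is the closure in counts, from 0 (fully open) to 255 (shut), set as the call begins (left out, the last holds). The fingers move at their own pace and stop on an object; "squeeze" is the grip in N (left out, the last holds). Time passes only in rows, so rows that repeat a pose let the fingers close. It gives the time, the measured TCP pose, the force, the opening and the grip force at its end, in the units of the state.
- robot.observe(): the state, without advancing time (a new reading comes with each control period).
- robot.read_camera(name): name is "side" or "top" or "wrist"; returns a dict with "pixels" (384x512x3 uint8, red, green, blue), "intrinsics" (3x3 intrinsics, pixels), "xyz" and "rotation" of the camera in the world; the wrist camera has in their place "T_tool_cam" (4x4, takes a point from camera to tool coordinates, whose origin is the TCP and whose axes are the flange's). Camera axes: x right, y up, looking along -z (the intrinsics and any distortion apply to the point x, -y, -z); pixel columns grow to the right and rows downward; lengths in m; the calibration is good to about 2 mm. A picture is of the moment at which its call begins: read the wrist's pose just before it. There is no depth.
- robot.hand_in(): hands the job in; it is judged then, once.
The state is a dict: "time": time; "qpos": joint angles; "qvel": joint speeds; "joint_efforts": joint torques, N m; "tool_pos": TCP position; "tool_rot": TCP orientation; "contact_force": force on the tool from outside, world axes, zero at the start; "torque": the same for the moment, N m; "opening": finger opening in m; "grip_force": force on a finger pad.
Only numpy, scipy, OpenCV 4.12 (cv2) and the standard library are available. Lean on these libraries where they do the work, as an engineer would, in place of code of your own. Each camera call takes 0.05 s, during which the arm holds its last target. There are 200 camera calls.

## Working session

There is one attempt and no reset: what is moved stays moved. The work goes in short steps, Python scripts to look and compute and a tool call to move; the robot and the scene stay as the last step left them, time stands still between calls to the robot, and variables do not carry over. Pictures are saved under pics/ and viewed, at most 10 in all, crops included, and the job is handed in when it is done.

Besides the shell and the picture viewer there is one more tool, called after "Call:" as a command line: name --argument value ..., lists and objects as JSON in quotes. step_arm: Moves the arm, as the interface text tells. Its arguments: {"type":"object","properties":{"motion":{"type":"array"},"hand":{"type":"number"},"squeeze":{"type":"number"}},"required":["motion"]}

```bash
mkdir -p pics; ls
python3 - <<'E'
from cell import robot
import cv2, numpy as np
np.set_printoptions(precision=4,suppress=True)
s=robot.observe()
print(s)
for n in("top","side"):
    c=robot.read_camera(n); cv2.imwrite(f"pics/{n}0.png",c["pixels"][:,:,::-1])
    print(n,c["intrinsics"],c["xyz"],c["rotation"],[k for k in c])
E
```

```text
pics
{'time': 0.0, 'qpos': array([-1.345 ,  0.3427,  1.525 , -0.    ,  1.2754, -0.146 ]), 'qvel': array([ 0.0011, -0.0001,  0.0015, -0.0007, -0.0001,  0.0007]), 'joint_efforts': array([  0.0007, -43.1236, -24.4218,   0.0716,   0.0558,  -0.0001]), 'tool_pos': array([ 0.1906, -0.4887,  0.215 ]), 'tool_rot': array([-3.1401, -0.0002,  0.3718]), 'contact_force': array([ 0.461 ,  1.9051, -0.4722]), 'torque': array([ 0.0177, -0.0543, -0.0305]), 'grip_force': 0.0, 'opening': 0.09199535970860251}
top [[361.8995   0.     256.0537]
 [  0.     361.8995 189.5446]
 [  0.       0.       1.    ]] [0.4674 0.1342 0.8732] [ 0.1436 -0.0166 -1.565 ] ['pixels', 'intrinsics', 'xyz', 'rotation']
side [[454.4334   0.     257.375 ]
 [  0.     454.4334 186.2509]
 [  0.       0.       1.    ]] [-0.0205  0.7229  0.8741] [ 0.8108 -0.0202 -2.3254] ['pixels', 'intrinsics', 'xyz', 'rotation']
```

View pics/top0.png

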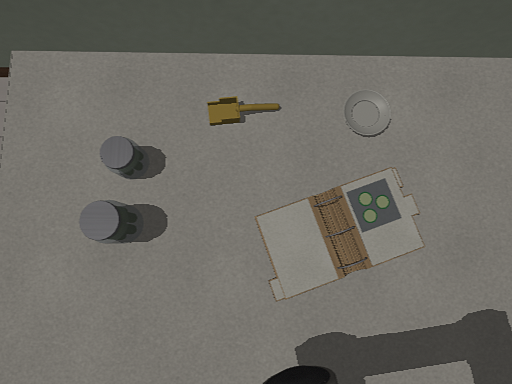

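View pics/side0.png

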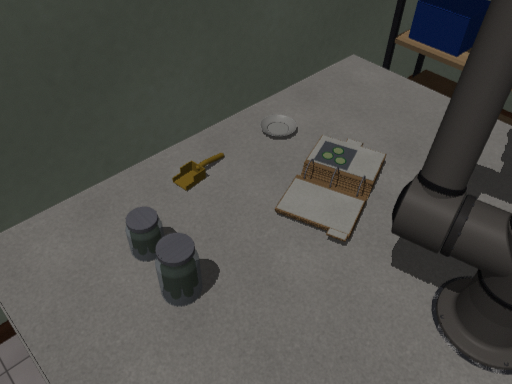

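The top view shows the open book: rings around (340,231), leaf tab near (412,206), tab_far near (398,178), and tab_near near (277,289). The side view agrees. I'll zoom in on the book and measure.

```bash
cat > h.py <<'E'
from cell import robot
import cv2, numpy as np
from scipy.spatial.transform import Rotation as R
np.set_printoptions(precision=4,suppress=True)
def ray(c,uv,z,T=None):
    """pixels -> world points on the plane at height z"""
    K=c["intrinsics"]; uv=np.atleast_2d(uv).astype(float)
    d=np.c_[(uv[:,0]-K[0,2])/K[0,0],-(uv[:,1]-K[1,2])/K[1,1],-np.ones(len(uv))]
    if T is None: p=np.array(c["xyz"]); M=R.from_euler("xyz",c["rotation"]).as_matrix()
    else: p=T[:3,3]; M=T[:3,:3]
    d=d@M.T
    return p+d*((z-p[2])/d[:,2])[:,None]
def tool_T():
    s=robot.observe(); T=np.eye(4); T[:3,3]=s["tool_pos"]; T[:3,:3]=R.from_euler("xyz",s["tool_rot"]).as_matrix(); return T
E
python3 - <<'E'
from h import *
c=robot.read_camera("top"); im=c["pixels"]
cr=im[155:310,245:435,::-1]
cv2.imwrite("pics/crop0.png",cv2.resize(cr,None,fx=4,fy=3.8,interpolation=cv2.INTER_CUBIC))
print(ray(c,[[412,206],[340,231],[277,289],[398,178]],0.035))
E
```

```text
[[ 0.5528 -0.2444  0.035 ]
 [ 0.4935 -0.0735  0.035 ]
 [ 0.3627  0.0726  0.035 ]
 [ 0.6191 -0.2148  0.035 ]]
```

View pics/crop0.png

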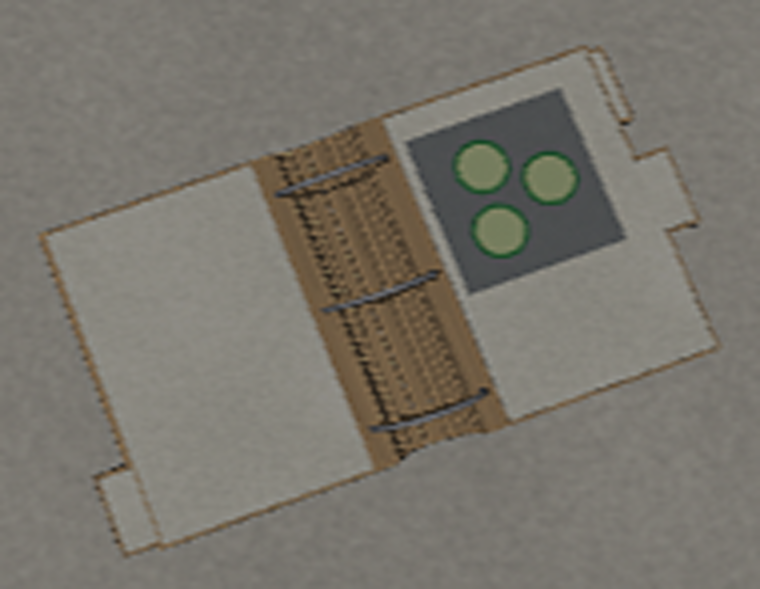

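The crop shows the leaf corners, at crop coordinates (385,118), (508,422), (717,347) and (590,48). The tab's outer corners are (667,150) and (697,222). I'll fit the book pose to these known points.

Run:
```python
from h import *
c=robot.read_camera("top")
px=np.array([[385,118],[508,422],[717,347],[590,48],[667,150],[697,222],[42,233],[163,546],[97,477],[127,553]],float)
b=np.array([[.1,-.025],[-.1,-.025],[-.1,-.173],[.1,-.173],[.025,-.193],[-.025,-.193],[.1,.173],[-.1,.173],[-.047,.193],[-.097,.193]])
z=[.0374]*6+[.0324]*4
uv=px/[4,3.8]+[245,155]
w=np.array([ray(c,u,zz)[0,:2] for u,zz in zip(uv,z)])
bm,wm=b.mean(0),w.mean(0)
H=(b-bm).T@(w-wm); yaw=np.arctan2(H[0,1]-H[1,0],H[0,0]+H[1,1])
M=np.array([[np.cos(yaw),-np.sin(yaw)],[np.sin(yaw),np.cos(yaw)]]); o=wm-M@bm
print("yaw",yaw,"o",o); print((w-o-(b@M.T))*1000)
print("tab",M@[0,-.184]+o, "start in book", M.T@(np.array([.1906,-.4887])-o))
cw=robot.read_camera("wrist"); print(cw["T_tool_cam"],cw["intrinsics"])
```

```text
yaw 0.34936852583826183 o [ 0.4935 -0.0761]
[[  2.292  -13.4124]
 [  6.4916 -10.0735]
 [  0.9101   6.4042]
 [ -3.1707   2.4827]
 [ -3.347    4.6055]
 [ -0.7497   6.6255]
 [ -1.9715   1.2549]
 [  0.9424   0.4481]
 [ -2.2862   0.732 ]
 [  0.889    0.933 ]]
tab [ 0.5565 -0.249 ] start in book [-0.4259 -0.284 ]
[[-0.0001  0.9676  0.2526  0.0686]
 [ 1.      0.      0.0005 -0.0003]
 [ 0.0004  0.2526 -0.9676 -0.1689]
 [ 0.      0.      0.      1.    ]] [[326.9847   0.     254.415 ]
 [  0.     326.9847 193.2399]
 [  0.       0.       1.    ]]
```

Run:
```python
from h import *
c=robot.read_camera("top")
px=np.array([[717,347],[590,48],[667,150],[697,222],[42,233],[163,546],[97,477],[127,553]],float)
b=np.array([[-.1,-.173],[.1,-.173],[.025,-.193],[-.025,-.193],[.1,.173],[-.1,.173],[-.047,.193],[-.097,.193]])
z=[.0374]*4+[.0324]*4
uv=px/[4,3.8]+[245,155]
w=np.array([ray(c,u,zz)[0,:2] for u,zz in zip(uv,z)])
bm,wm=b.mean(0),w.mean(0)
H=(b-bm).T@(w-wm); yaw=np.arctan2(H[0,1]-H[1,0],H[0,0]+H[1,1])
M=np.array([[np.cos(yaw),-np.sin(yaw)],[np.sin(yaw),np.cos(yaw)]]); o=wm-M@bm
print("yaw",yaw,"o",o); print((w-o-(b@M.T))@M*1000)
for p in ([0,-.184],[0,-.25]): print("at",p,M@p+o)
print("start in book", M.T@(np.array([.1906,-.4887])-o))
# jars etc in book frame (rough)
print(((ray(c,[[120,152],[103,220],[367,113],[245,110]],.1)[:,:2]-o)@M))
```

```text
yaw 0.3513241570999187 o [ 0.4924 -0.0731]
[[ 2.7408  2.7262]
 [-2.4406  0.0576]
 [-1.9145  2.258 ]
 [ 1.2194  3.3586]
 [-1.0605 -1.5086]
 [ 1.3981 -2.8779]
 [-1.4966 -1.6039]
 [ 1.5539 -2.4101]]
at [0, -0.184] [ 0.5557 -0.2459]
at [0, -0.25] [ 0.5784 -0.3078]
start in book [-0.4264 -0.2863]
[[ 0.3262  0.4045]
 [ 0.1965  0.4808]
 [ 0.2282 -0.1392]
 [ 0.3256  0.1159]]
```

Only shifts and spin about the vertical tool axis are available. So I'll close the fingers and turn them 90°, putting both tips along the tab's outer edge. They'll press in lightly from outboard and rise along the arc: friction lifts it first, then the push carries it over. First I move to just outboard of the tab.

Call:
step_arm --motion '[[[0.7,0,0],-0.155],[[1.4,0,0],-0.31],[[2.1,-0.1,0.1],-0.465],[[2.8,-0.1,0.2],-0.62],[[3.6,-0.2,0.3],-0.775],[[4.4,-0.2,0.5],-0.93],[[5.2,-0.25,0.7],-1.085],[[6.0,-0.29,0.9],-1.24],[[6.6,-0.29,1.0],-1.395],[[7.1,-0.29,1.1],-1.55]]' --hand 255 --squeeze 3

```text
time: 1.55
tool_pos: [0.5826, -0.3172, 0.149]
tool_rot: [-3.141, -0.0, 1.928]
contact_force: [-0.0, -1.5, -0.0]
opening: 0.0008
grip_force: 0.0
```

Call:
step_arm --motion '[[[0,0,0],0],[[0,0,0],0]]'

```text
time: 1.8
tool_pos: [0.5808, -0.3184, 0.1496]
tool_rot: [-3.141, -0.0, 1.92]
contact_force: [-0.4, 0.2, 0.4]
opening: 0.0007
grip_force: 0.0
```

Run:
```python
from h import *
s=robot.observe(); T=tool_T(); c=robot.read_camera("wrist")
cv2.imwrite("pics/w1.png",c["pixels"][:,:,::-1]); np.save("w1T.npy",T@c["T_tool_cam"])
print(s["time"],s["tool_pos"],s["tool_rot"],s["contact_force"],s["opening"],s["qpos"])
o=np.array([.4924,-.0731]);a=.3513
M=np.array([[np.cos(a),-np.sin(a)],[np.sin(a),np.cos(a)]]);print(M.T@(s["tool_pos"][:2]-o))
```

```text
1.8 [ 0.5808 -0.3184  0.1496] [-3.1409 -0.0002  1.92  ] [-0.3693  0.1832  0.4363] 0.0006725288355832096 [-0.6169  0.6477  1.1983 -0.0005  1.2961 -0.966 ]
[-0.0014 -0.2607]
```

View pics/w1.png

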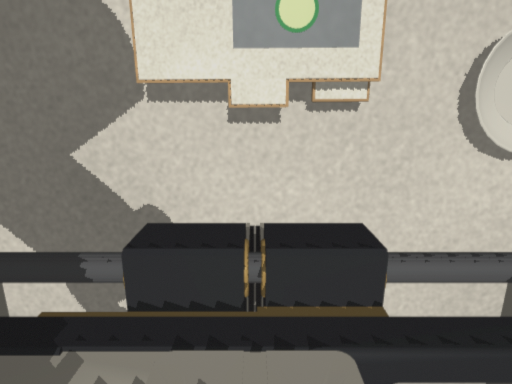

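The wrist view shows the leaf tab at (258,93), its outer edge at row ~105, tab_far at (340,92), and the closed fingers at rows 224–310. I'll check the tab position by ray, and look at the finger shape from the side camera.

Run:
```python
from h import *
T=np.load("w1T.npy"); c=robot.read_camera("wrist")
o=np.array([.4924,-.0731]);a=.3513
M=np.array([[np.cos(a),-np.sin(a)],[np.sin(a),np.cos(a)]])
w=ray(c,[[229,105],[288,105],[136,81],[380,80],[313,101],[369,100]],.0374,T)
print(w); print((w[:,:2]-o)@M)
Tt=tool_T(); p=(np.c_[w,np.ones(6)]@np.linalg.inv(Tt).T)[:,:3]; print("tool",p*1000)
c=robot.read_camera("side"); cv2.imwrite("pics/s1.png",cv2.resize(c["pixels"][60:260,270:470,::-1],(600,600),interpolation=cv2.INTER_CUBIC))
```

```text
[[ 0.5376 -0.2591  0.0374]
 [ 0.5836 -0.2424  0.0374]
 [ 0.4602 -0.2672  0.0374]
 [ 0.6468 -0.1984  0.0374]
 [ 0.6018 -0.2323  0.0374]
 [ 0.645  -0.2158  0.0374]]
[[-0.0216 -0.1902]
 [ 0.0274 -0.1903]
 [-0.0971 -0.1711]
 [ 0.1018 -0.1708]
 [ 0.048  -0.1872]
 [ 0.0942 -0.1865]]
tool [[ 70.8923 -19.9494 112.6739]
 [ 70.9067  29.0116 112.6678]
 [ 89.7719 -95.4542 112.6763]
 [ 90.5856 103.4107 112.6514]
 [ 74.1076  49.6063 112.6641]
 [ 74.916   95.8409 112.658 ]]
```

View pics/s1.png

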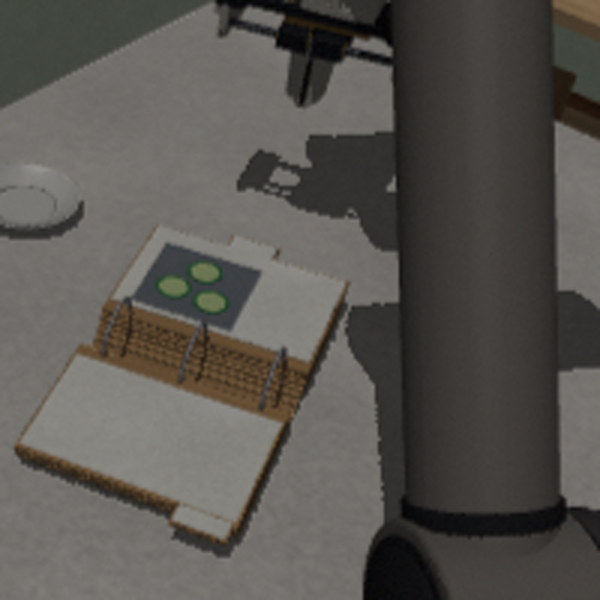

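The side view shows slim rounded fingertips below the dark block. The tab edge is 71 mm along tool x and 4.5 mm along tool y. I'll descend outboard of the tab with the tips ~20 mm above the shelf, then approach.

Call:
step_arm --motion '[[[0,0.075,0.6],0],[[0,0.075,1.2],0],[[0.2,0.075,1.7],0],[[0.4,0.075,1.88],0],[[0.8,0.075,1.88],0],[[0.92,0.075,1.88],0],[[0.92,0.075,1.88],0],[[0.92,0.075,1.88],0]]'

```text
time: 2.95
tool_pos: [0.567, -0.2659, 0.0375]
tool_rot: [3.141, 0.001, 1.921]
contact_force: [0.3, 0.1, 0.5]
opening: 0.0004
grip_force: 0.0
```

Call:
step_arm --motion '[[[0.03,0,0],0],[[0.06,0,0],0],[[0.06,0,0],0]]'

```text
time: 3.32
tool_pos: [0.5653, -0.2614, 0.0369]
tool_rot: [-3.141, -0.0, 1.922]
contact_force: [-0.1, -0.5, 0.0]
opening: 0.0005
grip_force: 0.0
```

Call:
step_arm --motion '[[[0.02,0,0],0],[[0.04,0,0],0],[[0.04,0,0],0]]'

```text
time: 3.7
tool_pos: [0.5645, -0.259, 0.0369]
tool_rot: [-3.142, 0.0, 1.922]
contact_force: [-0.5, 0.0, 0.1]
opening: 0.0005
grip_force: 0.0
```

Call:
step_arm --motion '[[[0.015,0,0],0],[[0.03,0,0],0],[[0.03,0,0],0]]'

```text
time: 4.08
tool_pos: [0.5639, -0.2574, 0.0369]
tool_rot: [-3.142, 0.0, 1.922]
contact_force: [-0.9, -0.8, -0.3]
opening: 0.0001
grip_force: 0.0
```

Call:
step_arm --motion '[[[0.015,0,0],0],[[0.03,0,0],0],[[0.03,0,0],0]]'

```text
time: 4.45
tool_pos: [0.5633, -0.2557, 0.0369]
tool_rot: [-3.142, 0.0, 1.922]
contact_force: [0.1, -0.1, 0.1]
opening: 0.0002
grip_force: 0.0
```

Run:
```python
from h import *
c=robot.read_camera("side"); cv2.imwrite("pics/s2.png",cv2.resize(c["pixels"][110:210,300:400,::-1],(600,600),interpolation=cv2.INTER_CUBIC))
s=robot.observe();print(s["time"],s["tool_pos"],s["contact_force"])
```

```text
4.5 [ 0.5633 -0.2558  0.0369] [ 0.0508  1.2355 -0.5756]
```

View pics/s2.png

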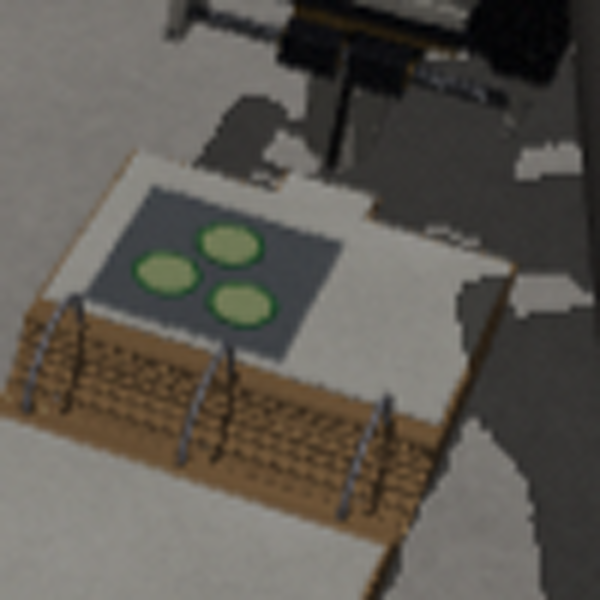

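The picture shows the fingertips just beyond the tab edge (around (330,170)), with no contact yet. I keep feeling forward.

Call:
step_arm --motion '[[[0.02,0,0],0],[[0.03,0,0],0],[[0.03,0,0],0]]'

```text
time: 4.88
tool_pos: [0.5626, -0.254, 0.0369]
tool_rot: [-3.142, 0.0, 1.922]
contact_force: [0.3, 0.4, -0.9]
opening: 0.0007
grip_force: 0.0
```

Call:
step_arm --motion '[[[0.02,0,0],0],[[0.03,0,0],0],[[0.03,0,0],0]]'

```text
time: 5.25
tool_pos: [0.562, -0.2524, 0.0369]
tool_rot: [-3.142, 0.0, 1.922]
contact_force: [-0.1, 0.4, -0.7]
opening: 0.0005
grip_force: 0.0
```

Call:
step_arm --motion '[[[0.02,0,0],0],[[0.03,0,0],0],[[0.03,0,0],0]]'

```text
time: 5.62
tool_pos: [0.5614, -0.2507, 0.0369]
tool_rot: [-3.142, 0.0, 1.922]
contact_force: [-0.2, -0.3, -0.1]
opening: 0.0006
grip_force: 0.0
```

No contact after 70 mm of travel, which puts the TCP almost level with the predicted edge. I'll look again.

Run:
```python
from h import *
c=robot.read_camera("side"); a=cv2.resize(c["pixels"][120:200,310:390,::-1],(500,500),interpolation=cv2.INTER_CUBIC)
c=robot.read_camera("wrist"); b=cv2.resize(c["pixels"][60:300,150:360,::-1],(300,343))
b=cv2.copyMakeBorder(b,0,157,0,0,cv2.BORDER_CONSTANT)
cv2.imwrite("pics/s3.png",np.hstack([a,b]))
s=robot.observe();print(s["time"],s["tool_pos"],s["contact_force"])
```

```text
5.725 [ 0.5614 -0.2507  0.0369] [0.6499 0.1397 0.153 ]
```

View pics/s3.png

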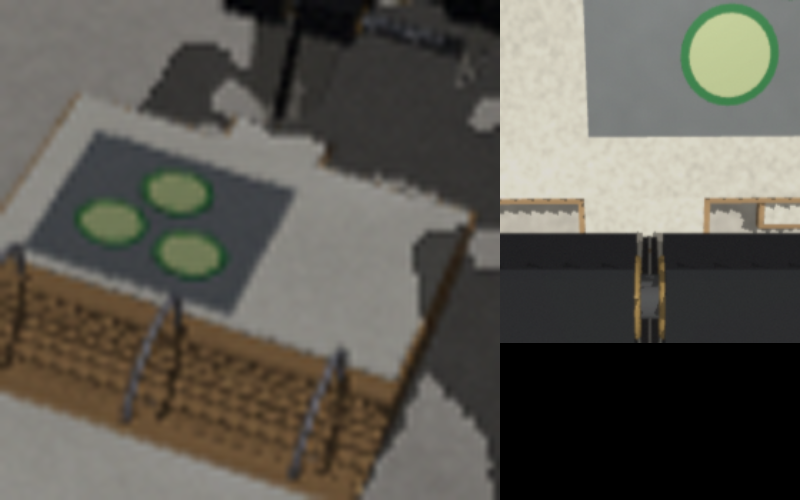

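Run:
```python
from h import *
o=np.array([.4924,-.0731]);a=.3513
M=np.array([[np.cos(a),-np.sin(a)],[np.sin(a),np.cos(a)]])
c=robot.read_camera("side")
f=lambda q,z:(ray(c,np.array(q)/6.25+[310,120],z)[:,:2]-o)@M
print(f([[235,118],[322,150],[470,215],[78,95]],.0374)) # tab corners, leaf outer corners
print("TCP",(robot.observe()["tool_pos"][:2]-o)@M)
K=c["intrinsics"];Mc=R.from_euler("xyz",c["rotation"]).as_matrix()
def pr(x,y,z):
    p=np.r_[M@[x,y]+o,z]; d=Mc.T@(p-c["xyz"]); return (np.array([K[0,2]+K[0,0]*d[0]/-d[2],K[1,2]-K[1,1]*d[1]/-d[2]])-[310,120])*6.25
t=(robot.observe()["tool_pos"][:2]-o)@M
for z in(.02,.037,.06,.08):print(z,pr(*t,z))
```

```text
[[ 0.0239 -0.184 ]
 [-0.021  -0.1797]
 [-0.0969 -0.1651]
 [ 0.0977 -0.1652]]
TCP [ 0.0037 -0.1905]
0.02 [273.4228 151.1809]
0.037 [279.2748 123.4263]
0.06 [287.353   85.1128]
0.08 [294.5325  51.0614]
```

Call:
step_arm --motion '[[[0.02,0,0],0],[[0.03,0,0],0],[[0.03,0,0],0]]'

```text
time: 6.15
tool_pos: [0.5608, -0.249, 0.0369]
tool_rot: [-3.142, 0.0, 1.922]
contact_force: [0.9, -1.1, -0.2]
opening: 0.0002
grip_force: 0.0
```

Call:
step_arm --motion '[[[0.02,0,0],0],[[0.03,0,0],0],[[0.03,0,0],0]]'

```text
time: 6.52
tool_pos: [0.5602, -0.2473, 0.0369]
tool_rot: [-3.142, 0.0, 1.922]
contact_force: [-0.3, 0.1, -0.3]
opening: 0.0002
grip_force: 0.0
```

Call:
step_arm --motion '[[[0.02,0,0],0],[[0.03,0,0],0],[[0.03,0,0],0]]'

```text
time: 6.9
tool_pos: [0.5595, -0.2456, 0.0369]
tool_rot: [-3.142, 0.0, 1.922]
contact_force: [-0.3, -0.5, -0.2]
opening: 0.0003
grip_force: 0.0
```

Run:
```python
from h import *
c=robot.read_camera("side"); a=cv2.resize(c["pixels"][115:200,310:395,::-1],(595,595),interpolation=cv2.INTER_CUBIC)
cv2.imwrite("pics/s4.png",a)
for i in range(3):
    robot.read_camera("wrist"); s=robot.observe();print(s["time"],s["tool_pos"],s["contact_force"],s["torque"])
```

```text
7.0 [ 0.5596 -0.2457  0.0369] [-0.2929 -0.1513  0.2638] [ 0.0265 -0.1299 -0.0469]
7.05 [ 0.5596 -0.2456  0.0369] [-1.1073  0.5     0.117 ] [-0.007  -0.1983 -0.0036]
7.1 [ 0.5596 -0.2457  0.0369] [ 0.1919 -0.2122 -0.734 ] [-0.0046 -0.1293  0.0491]
```

View pics/s4.png

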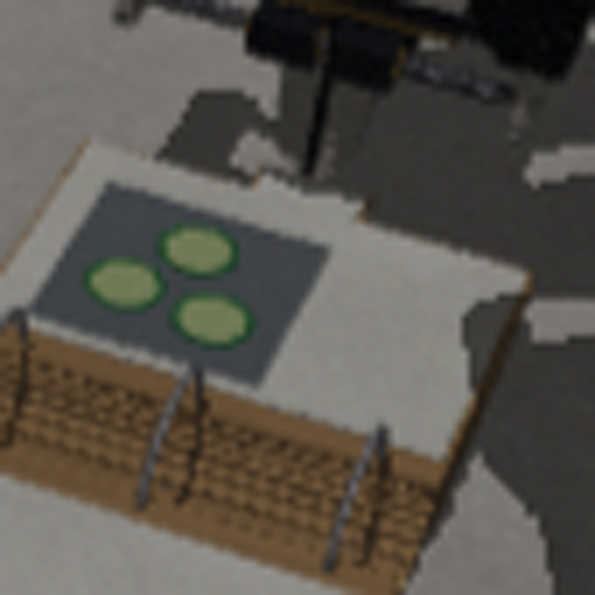

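The fingertips are almost at the tab edge, around (310,175), and the leaf hasn't moved. I keep creeping forward.

Call:
step_arm --motion '[[[0.02,0,0],0],[[0.03,0,0],0],[[0.03,0,0],0]]'

```text
time: 7.48
tool_pos: [0.559, -0.2439, 0.037]
tool_rot: [-3.142, 0.0, 1.922]
contact_force: [0.5, 1.1, 0.8]
opening: 0.0007
grip_force: 0.0
```

Call:
step_arm --motion '[[[0.02,0,0],0],[[0.03,0,0],0],[[0.03,0,0],0]]'

```text
time: 7.85
tool_pos: [0.5583, -0.2422, 0.0369]
tool_rot: [-3.142, 0.0, 1.922]
contact_force: [-0.5, 0.4, 1.4]
opening: 0.0002
grip_force: 0.0
```

Call:
step_arm --motion '[[[0.015,0,0],0],[[0.02,0,0],0],[[0.02,0,0],0]]'

```text
time: 8.22
tool_pos: [0.5579, -0.2411, 0.0369]
tool_rot: [-3.142, 0.0, 1.922]
contact_force: [1.5, 0.1, 0.6]
opening: 0.0005
grip_force: 0.0
```

```bash
cat > chk.py <<'E'
from h import *
import sys
def green(im):
    h=cv2.cvtColor(im,cv2.COLOR_RGB2HSV); m=cv2.inRange(h,(35,60,40),(90,255,255)); m[:, :200]=0
    ys,xs=np.nonzero(m); return xs.mean(),ys.mean(),len(xs)
for n in("top","side"):
    i0=cv2.imread(f"pics/{n}0.png")[:,:,::-1]; c=robot.read_camera(n)
    print(n,np.round(green(i0),2),np.round(green(c["pixels"]),2))
    cv2.imwrite(f"pics/{n}_{sys.argv[1]}.png",c["pixels"][:,:,::-1])
s=robot.observe();print(s["time"],s["tool_pos"],s["contact_force"],s["torque"])
E
python3 chk.py a
python3 - <<'E'
import cv2,numpy as np
a=cv2.imread("pics/side_a.png")[120:180,320:385]; b=cv2.imread("pics/top_a.png")[140:260,350:440]
cv2.imwrite("pics/v5.png",np.hstack([cv2.resize(a,(450,415),interpolation=2),cv2.resize(b,(311,415),interpolation=2)]))
E
```

```text
top [372.36 205.13 487.  ] [372.34 205.17 490.  ]
side [335.14 155.54 228.  ] [335.17 155.55 229.  ]
8.325 [ 0.5579 -0.2411  0.0369] [0.3623 0.4985 0.7262] [ 0.0572 -0.1378 -0.0512]
```

View pics/v5.png

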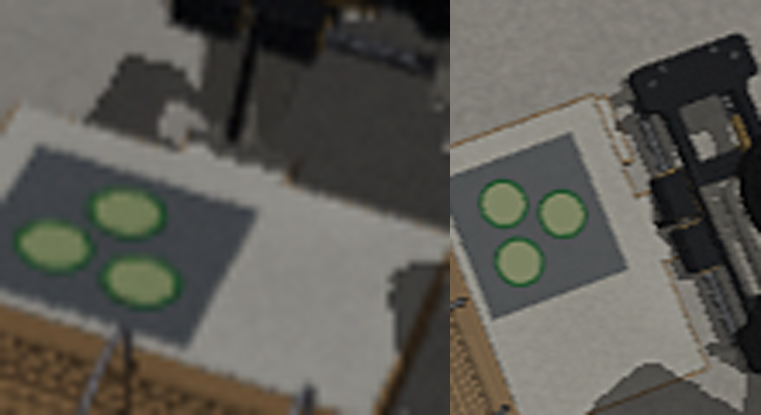

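The view shows the fingertips right behind the tab's outer edge, with the leaf and book unmoved (green-disc centroids are unchanged). I'll compare the finger line with the ray through the tab edge numerically.

Run:
```python
from h import *
o=np.array([.4924,-.0731]);a=.3513
M=np.array([[np.cos(a),-np.sin(a)],[np.sin(a),np.cos(a)]])
c=robot.read_camera("side")
K=c["intrinsics"];Mc=R.from_euler("xyz",c["rotation"]).as_matrix()
def pr(x,y,z):
    p=np.r_[M@[x,y]+o,z]; d=Mc.T@(p-c["xyz"]); return np.array([K[0,2]+K[0,0]*d[0]/-d[2],K[1,2]-K[1,1]*d[1]/-d[2]])
t=(robot.observe()["tool_pos"][:2]-o)@M; print("tcp",t)
for z in(.02,.037,.06,.08):print(z,pr(*t,z),pr(t[0],t[1]+.0095,z))
g=c["pixels"].astype(int).sum(2)//3
print(np.arange(346,362)); 
for r in range(124,148): print(r,g[r,346:362])
```

```text
tcp [ 0.0037 -0.1803]
0.02 [352.7031 146.0343] [351.7235 147.7712]
0.037 [353.635  141.5877] [352.6512 143.3192]
0.06 [354.9216 135.4488] [353.9322 137.1724]
0.08 [356.0652 129.9923] [355.0708 131.7082]
[346 347 348 349 350 351 352 353 354 355 356 357 358 359 360 361]
124 [91 61 60 29 18 11  9 10 19 38  8 10  8  8  7  7]
125 [117 116 114  68  38  28  22  21  32  35  11   9   7   7   9   8]
126 [120 120 117  91  48  48  47  42  46  33  11  18  12   7   8   9]
127 [122 123 120  93  48  48  49  49  48  27  11  38  26  23  17  11]
128 [122 120 115  76  49  48  48  47  45  11  14  48  48  46  39  26]
129 [107 120 115  75  48  48  49  47  42   4  22  50  47  47  49  47]
130 [ 66 120 114  63  49  49  48  46  32   7  24  48  47  49  47  47]
131 [ 63 108 115  60  48  49  48  46  31  11  39  48  48  48  49  47]
132 [ 54  61 100  50  48  49  48  47  20  11  40  48  47  49  49  52]
133 [53 51 53 51 49 48 49 44 11 14 48 49 49 49 48 46]
134 [70 51 49 50 49 48 47 41  8 23 54 48 48 49 48 45]
135 [112  71  60  48  48  49  46  34   7  36  70  49  49  48  50  46]
136 [118 115 100  58  47  48  46  29  10  42  68  48  48  48  47  48]
137 [116 113 113  87  52  54  45  13   9  45  69  48  48  47  49  52]
138 [112  86  96 102  68  70  45  12  18  58  70  48  49  50  51  52]
139 [107  55  62  63  71  70  46   9  31  72  70  51  49  52  53  53]
140 [104  84  87  84  63  65  50  29  44  70  67  60  51  49  51  51]
141 [112 139 138 133  82  60  58  62  58  64  55  57  55  52  52  52]
142 [137 138 137 136 131  87  87  85  61  61  61  60  60  59  59  51]
143 [134 135 136 135 135 136 137 133  86  86  87  82  60  60  60  57]
144 [134 135 135 135 134 135 136 136 135 135 137 131  84  83  81  64]
145 [134 135 136 137 136 137 136 135 136 138 138 136 136 135 126  81]
146 [125 131 135 136 136 136 136 136 138 138 138 138 138 136 119 104]
147 [ 84 109 123 126 132 131 136 136 137 137 136 138 138 137 138 138]
```

Run:
```python
from h import *
print(robot.tip_extent, [x for x in dir(robot) if x[0]!='_'])
c=robot.read_camera("side")
K=c["intrinsics"];Mc=R.from_euler("xyz",c["rotation"]).as_matrix()
def pr(p):
    d=Mc.T@(np.array(p)-c["xyz"]); return np.array([K[0,2]+K[0,0]*d[0]/-d[2],K[1,2]-K[1,1]*d[1]/-d[2]])
T=np.eye(4);T[:3,:3]=R.from_euler("xyz",[-3.1409,-.0002,1.92]).as_matrix();T[:3,3]=[.5808,-.3184,.1496]
for q in [(0,0,.017),(.0095,0,.017),(-.0095,0,.017),(0,.019,.017),(0,-.019,.017),(0,0,0),(.0095,0,-.049),(.0095,.019,-.049)]: print(q,pr((T@[*q,1])[:3]))
g=cv2.cvtColor(cv2.imread("pics/s1.png"),cv2.COLOR_BGR2GRAY)[1::3,1::3]
print("cols",np.arange(362,386))
for r in range(12,40): print(r+60,g[r,92:116])
```

```text
0.017 ['IKError', 'hand_in', 'observe', 'read_camera', 'tip_extent']
(0, 0, 0.017) [369.0128 101.8459]
(0.0095, 0, 0.017) [368.0828 103.4105]
(-0.0095, 0, 0.017) [369.9343 100.2956]
(0, 0.019, 0.017) [362.8365 100.1631]
(0, -0.019, 0.017) [375.2439 103.5436]
(0, 0, 0) [370.1023  96.9228]
(0.0095, 0, -0.049) [372.4105  83.7641]
(0.0095, 0.019, -0.049) [365.9741  82.0975]
cols [362 363 364 365 366 367 368 369 370 371 372 373 374 375 376 377 378 379
 380 381 382 383 384 385]
72 [24  8 10 10  9  8 10 11  7 13 20 36 19 15 17 15 15 16 14 14 14 12 13  7]
73 [13  8  8  9  9 10  9  8  9 12 25 41 15 12 19 15 19 16 16 15 16 13 15 13]
74 [ 9  7  7  6  8  9  6  9  4  8 26 28 16  9  6 10  7 13 18 14 18 15 16 27]
75 [36 37 15  8 10  8 10  9  7 12 26 30  7  6  6  6  8  9  8  7  8 11 25 37]
76 [92 91 59 54 36 17 11  9  9  9 28 31  9  8 10  7  9  8  9  9  7 16 36 40]
77 [116 116 116 115  88  39  26  21  18  18  37  23   9   9   8   7   6   8
   9   6   8  14  32  17]
78 [116 119 118 118 105  50  48  47  38  32  44  19  13  13   9   5   8  11
   8  10   9  17  35  49]
79 [116 118 118 116  91  48  48  4
[... 1407 characters left out ...]
14 114 111  92  54  56   8  34  73  69  50  59  84 116 116 113
 114 114 113 114 116 115]
94 [112 112 113 112 112 109  75  48  19  55  72  74  73  92 114 114 115 114
 114 114 115 116 117 116]
95 [112 110 112 111 112 111  95  65  60  67  85  99 114 114 116 114 115 112
 112 113 114 115 117 116]
96 [113 114 112 112 112 114 115 114 110 100 113 114 115 115 114 113 114 112
 114 114 115 116 116 116]
97 [113 114 112 112 114 114 114 111 111 111 114 114 115 115 114 113 109 111
 112 112 113 117 117 116]
98 [114 113 111 112 113 114 114 113 112 112 113 113 113 113 112 112 112 112
 110 113 114 115 115 115]
99 [114 113 113 112 114 115 113 112 113 113 113 113 113 113 112 111 113 113
 112 113 114 113 113 113]
```

The side view suggests the fingertips end higher than the stated tool offset, so they may be passing over the tab. I'll triangulate the leaf discs from top and side to check heights.

```bash
cat >> h.py <<'E'
def line(c,uv):
    K=c["intrinsics"]; d=np.array([(uv[0]-K[0,2])/K[0,0],-(uv[1]-K[1,2])/K[1,1],-1.])
    d=R.from_euler("xyz",c["rotation"]).as_matrix()@d; return np.array(c["xyz"]),d/np.linalg.norm(d)
def tri(c1,u1,c2,u2):
    p,d=line(c1,u1);q,e=line(c2,u2); t=np.linalg.lstsq(np.c_[d,-e],q-p,rcond=None)[0]
    a,b=p+t[0]*d,q+t[1]*e; return (a+b)/2,np.linalg.norm(a-b)
E
python3 - <<'E'
from h import *
ct=robot.read_camera("top");cs=robot.read_camera("side")
print("discs",tri(ct,(372.35,205.15),cs,(335.15,155.55)))
i0=cv2.imread("pics/top0.png");i1=cv2.imread("pics/side0.png")
def yel(i):
    m=cv2.inRange(cv2.cvtColor(i,cv2.COLOR_BGR2HSV),(18,120,80),(30,255,255)); 
    n,l,st,ce=cv2.connectedComponentsWithStats(m); k=1+np.argmax(st[1:,4]); return ce[k],st[k]
a,b=yel(i0),yel(i1);print(a,b,"scoop",tri(ct,a[0],cs,b[0]))
# discs in the wrist view seen from pose w1
T=np.load("w1T.npy"); g=cv2.imread("pics/w1.png"); 
# saucer: bright blob centre in both
for i,roi in((i0,(340,85,60,55)),(i1,(255,108,50,35))):
    x,y,w,h=roi; s=i[y:y+h,x:x+w]; gr=cv2.cvtColor(s,cv2.COLOR_BGR2GRAY); print(roi,gr.min(),gr.max(),np.median(gr))
E
```

```text
discs (array([ 0.5543, -0.1511,  0.0348]), np.float64(0.0004198558169607769))
(array([233.1541, 109.7446]), array([208,  96,  71,  27, 740], dtype=int32)) (array([192.9655, 172.8997]), array([174, 153,  50,  37, 319], dtype=int32)) scoop (array([0.7966, 0.1804, 0.0034]), np.float64(0.004031335216417924))
(340, 85, 60, 55) 50 154 120.0
(255, 108, 50, 35) 40 138 106.0
```

Height is confirmed (discs at z≈0.035), and the fingertip ends about 4–6 mm above the TCP point. So the closed tips are just above the tab, not beside it. I'll back out, lower by 17 mm (safe under either tip length), and approach again.

Call:
step_arm --motion '[[[-0.3,0,-0.02],0],[[-0.55,0,0],0],[[-0.55,0,0.15],0],[[-0.55,0,0.28],0],[[-0.55,0,0.28],0],[[-0.55,0,0.28],0]]'

```text
time: 9.28
tool_pos: [0.5692, -0.2717, 0.0201]
tool_rot: [-3.141, -0.0, 1.922]
contact_force: [0.5, -0.2, 0.3]
opening: 0.0006
grip_force: 0.0
```

Call:
step_arm --motion '[[[0.1,0,0],0],[[0.15,0,0],0],[[0.15,0,0],0],[[0.15,0,0],0]]'

```text
time: 9.78
tool_pos: [0.5662, -0.2637, 0.0203]
tool_rot: [3.141, 0.0, 1.922]
contact_force: [0.4, 0.6, -0.4]
opening: 0.0006
grip_force: 0.0
```

Call:
step_arm --motion '[[[0.02,0,0],0],[[0.03,0,0],0],[[0.03,0,0],0]]'

```text
time: 10.15
tool_pos: [0.5657, -0.2624, 0.0202]
tool_rot: [3.141, 0.001, 1.922]
contact_force: [0.9, -3.0, -1.0]
opening: 0.0007
grip_force: 1.1
```

Call:
step_arm --motion '[[[0.02,0,0],0],[[0.03,0,0],0],[[0.03,0,0],0]]'

```text
time: 10.52
tool_pos: [0.5657, -0.2621, 0.0207]
tool_rot: [3.14, 0.004, 1.922]
contact_force: [0.1, -5.9, -0.8]
opening: 0.0008
grip_force: 3.5
```

Contact: about 6 N against the tab edge, with the arm pressing compliantly. Now I'll lift a little and feel.

Call:
step_arm --motion '[[[0,0,-0.03],0],[[0,0,-0.06],0],[[0,0,-0.1],0],[[0,0,-0.1],0]]'

```text
time: 11.02
tool_pos: [0.5657, -0.262, 0.0269]
tool_rot: [3.14, 0.004, 1.922]
contact_force: [0.9, -7.3, -0.4]
opening: 0.0005
grip_force: 3.3
```

```bash
python3 chk.py b
```

```text
top [372.36 205.13 487.  ] [372.82 205.04 480.  ]
side [335.14 155.54 228.  ] [335.22 154.57 236.  ]
11.125 [ 0.5657 -0.2621  0.0268] [ 1.484  -6.9189 -0.1453] [-1.1333 -0.327  -0.0016]
```

The leaf is lifting (side disc centroid rose 1 px, as predicted). Continuing along the arc.

Call:
step_arm --motion '[[[0.005,0,-0.07],0],[[0.01,0,-0.15],0],[[0.015,0,-0.22],0],[[0.025,0,-0.3],0],[[0.035,0,-0.38],0],[[0.035,0,-0.38],0]]'

```text
time: 11.88
tool_pos: [0.5649, -0.26, 0.05]
tool_rot: [3.14, 0.004, 1.922]
contact_force: [1.0, -5.6, 0.1]
opening: 0.0003
grip_force: 3.1
```

```bash
python3 chk.py c
```

```text
top [372.36 205.13 487.  ] [374.14 204.38 433.  ]
side [335.14 155.54 228.  ] [335.58 151.77 269.  ]
11.975 [ 0.565  -0.26    0.0497] [ 1.2227 -6.4307  0.1842] [-1.1134 -0.3683 -0.0266]
```

Call:
step_arm --motion '[[[0.013,0,-0.08],0],[[0.028,0,-0.16],0],[[0.045,0,-0.24],0],[[0.063,0,-0.315],0],[[0.107,0,-0.47],0],[[0.16,0,-0.62],0],[[0.22,0,-0.77],0],[[0.28,0,-0.92],0],[[0.28,0,-0.92],0]]'

```text
time: 13.1
tool_pos: [0.559, -0.2435, 0.1053]
tool_rot: [3.14, 0.003, 1.922]
contact_force: [0.7, -5.3, 2.7]
opening: 0.0007
grip_force: 3.0
```

```bash
python3 chk.py d
```

```text
top [372.36 205.13 487.  ] [373.33 205.43 397.  ]
side [335.14 155.54 228.  ] [335.72 146.2  331.  ]
13.2 [ 0.5591 -0.2438  0.1047] [ 0.4031 -7.5443  2.454 ] [-1.0884 -0.3311  0.0372]
```

Call:
step_arm --motion '[[[0.09,0,-0.21],0],[[0.21,0,-0.42],0],[[0.355,0,-0.61],0],[[0.51,0,-0.795],0],[[0.68,0,-0.965],0],[[0.86,0,-1.12],0],[[1.05,0,-1.265],0],[[1.26,0,-1.39],0],[[1.26,0,-1.39],0],[[1.26,0,-1.39],0]]'

```text
time: 14.45
tool_pos: [0.5323, -0.1714, 0.1872]
tool_rot: [-3.141, -0.0, 1.922]
contact_force: [0.4, 0.3, -0.3]
opening: 0.0009
grip_force: 0.2
```

```bash
python3 chk.py e
python3 - <<'E'
import cv2,numpy as np
a=cv2.imread("pics/side_e.png")[70:250,260:440]; b=cv2.imread("pics/top_e.png")[140:320,245:440]
cv2.imwrite("pics/v6.png",np.hstack([cv2.resize(a,(380,380)),cv2.resize(b,(411,380))]))
E
```

```text
top [372.36 205.13 487.  ] [363.69 209.18 458.  ]
side [335.14 155.54 228.  ] [332.96 142.56 400.  ]
14.55 [ 0.5323 -0.1717  0.187 ] [ 0.2497 -0.6519 -0.0243] [-0.0393 -0.1412 -0.0483]
```

```bash
cat > ang.py <<'E'
from h import *
from chk import green
ct=robot.read_camera("top");cs=robot.read_camera("side")
p,g=tri(ct,green(ct["pixels"])[:2],cs,green(cs["pixels"])[:2])
o=np.array([.4924,-.0731]);a=.3513
M=np.array([[np.cos(a),-np.sin(a)],[np.sin(a),np.cos(a)]])
b=(p[:2]-o)@M; print("disc book",b,p[2],"gap",g,"theta",np.arctan2(p[2]-.0349,-b[1]),"radius",np.hypot(p[2]-.0349,b[1]))
s=robot.observe(); print("tcp book",(s["tool_pos"][:2]-o)@M,s["tool_pos"][2],s["contact_force"])
E
python3 ang.py f
```

```text
top [372.36 205.13 487.  ] [363.85 209.1  460.  ]
side [335.14 155.54 228.  ] [332.99 142.54 399.  ]
14.65 [ 0.5323 -0.1717  0.187 ] [-0.519  -0.562  -0.2212] [ 0.012  -0.1802 -0.0555]
disc book [ 0.0317 -0.0451] 0.11640901558304484 gap 0.0006029391018159574 theta 1.0650408235381863 radius 0.0931735303598171
tcp book [ 0.0035 -0.1063] 0.18714191360174953 [ 0.8821 -0.6894  1.4069]
```

Leaf at θ≈1.06 and resting against the fingertips, as planned. I'll carry it past upright.

Call:
step_arm --motion '[[[0.24,0,-0.1],0],[[0.43,0,-0.18],0],[[0.66,0,-0.25],0],[[0.885,0,-0.32],0],[[1.12,0,-0.36],0],[[1.36,0,-0.385],0],[[1.6,0,-0.39],0],[[1.84,0,-0.385],0],[[1.84,0,-0.385],0]]'

```text
time: 15.88
tool_pos: [0.4941, -0.0668, 0.2106]
tool_rot: [-3.141, -0.0, 1.923]
contact_force: [0.0, 0.1, -0.3]
opening: 0.0004
grip_force: 0.0
```

```bash
python3 ang.py g
```

```text
top [372.36 205.13 487.  ] [339.02 219.5   58.  ]
side [335.14 155.54 228.  ] [325.83 151.53 247.  ]
15.975 [ 0.4946 -0.0679  0.2106] [ 0.1913  0.1603 -0.5625] [ 0.0221 -0.0684  0.0202]
disc book [0.0304 0.0163] 0.13012685704076088 gap 0.0028258715671222005 theta 1.7401219436251103 radius 0.09660849017483625
tcp book [0.0038 0.0038] 0.21054486909056014 [-0.3876  0.5258  0.1285]
```

Call:
step_arm --motion '[[[0.15,0,0.02],0],[[0.3,0,0.05],0],[[0.45,0,0.07],0],[[0.6,0,0.1],0],[[0.75,0,0.15],0],[[0.9,0,0.2],0],[[0.9,0,0.2],0],[[0.9,0,0.2],0]]'

```text
time: 17.08
tool_pos: [0.476, -0.0172, 0.1987]
tool_rot: [3.141, 0.0, 1.922]
contact_force: [0.3, -0.2, 0.3]
opening: 0.0004
grip_force: 0.0
```

```bash
python3 chk.py h
python3 - <<'E'
import cv2,numpy as np
a=cv2.imread("pics/side_h.png")[70:270,250:450]; b=cv2.imread("pics/top_h.png")[140:320,245:440]
cv2.imwrite("pics/v7.png",np.hstack([cv2.resize(a,(380,380)),cv2.resize(b,(411,380))]))
def paper(n):
    i=cv2.imread(f"pics/{n}.png"); return i
# whiteness along the right-hand stack and left-hand stack
for n in("top0","top_h"):
    i=cv2.imread(f"pics/{n}.png").mean(2); print(n,i[285:292,272:282].mean(),i[240:260,285:310].mean(),i[222:228,395:405].mean(),i[190:215,370:390].mean())
E
```

```text
top [372.36 205.13 487.  ] [305.93 258.46 469.  ]
side [335.14 155.54 228.  ] [332.73 204.08 314.  ]
17.175 [ 0.4761 -0.0174  0.1987] [-0.4092 -0.5223 -0.4731] [ 0.0205 -0.1302  0.0336]
top0 131.75714285714287 133.32933333333335 132.38333333333335 83.728
top_h 142.23333333333332 98.232 87.06666666666665 76.20333333333333
```

The leaf appears to have tipped over. I'll raise clear and move away, then take a final look.

Call:
step_arm --motion '[[[0,0,-0.5],0],[[-0.4,0,-1.0],0],[[-1.2,0,-1.0],0],[[-2.1,0,-1.0],0],[[-3.0,0,-1.0],0],[[-3.9,0,-1.0],0],[[-4.5,0,-1.0],0],[[-4.5,0,-1.0],0]]'

```text
time: 18.18
tool_pos: [0.5686, -0.2735, 0.2573]
tool_rot: [-3.141, -0.001, 1.918]
contact_force: [-0.2, 0.9, 1.0]
opening: 0.0005
grip_force: 0.0
```

```bash
python3 chk.py i
python3 - <<'E'
from h import *
from chk import green
i=cv2.imread("pics/side_i.png")[90:270,240:420]; b=cv2.imread("pics/top_i.png")[140:320,230:440]
cv2.imwrite("pics/v8.png",np.hstack([cv2.resize(i,(370,370),interpolation=2),cv2.resize(b,(430,370),interpolation=2)]))
ct=robot.read_camera("top");cs=robot.read_camera("side")
print(tri(ct,green(ct["pixels"])[:2],cs,green(cs["pixels"])[:2]))
E
```

```text
top [372.36 205.13 487.  ] [305.88 258.35 484.  ]
side [335.14 155.54 228.  ] [332.73 204.08 314.  ]
18.275 [ 0.5684 -0.2707  0.2581] [-0.6152  0.598   0.2728] [ 0.0098 -0.1228  0.0197]
top [372.36 205.13 487.  ] [306.02 258.35 487.  ]Traceback (most recent call last):
  File "<stdin>", line 2, in <module>
  File "chk.py", line 9, in <module>
    cv2.imwrite(f"pics/{n}_{sys.argv[1]}.png",c["pixels"][:,:,::-1])
                            ~~~~~~~~^^^
IndexError: list index out of range
```

```bash
python3 - z <<'E'
from h import *
from chk import green
i=cv2.imread("pics/side_i.png")[90:270,240:420]; b=cv2.imread("pics/top_i.png")[140:320,230:440]
cv2.imwrite("pics/v8.png",np.hstack([cv2.resize(i,(370,370),interpolation=2),cv2.resize(b,(430,370),interpolation=2)]))
ct=robot.read_camera("top");cs=robot.read_camera("side")
print(tri(ct,green(ct["pixels"])[:2],cs,green(cs["pixels"])[:2]))
E
```

```text
top [372.36 205.13 487.  ] [305.99 258.33 482.  ]
side [335.14 155.54 228.  ] [332.73 204.08 314.  ]
18.425 [ 0.5686 -0.2696  0.259 ] [ 0.9605  0.4293 -0.0134] [ 0.0098 -0.0912 -0.0028]
(array([0.4314, 0.0065, 0.0353]), np.float64(0.0011135207414800451))
```

View pics/v8.png

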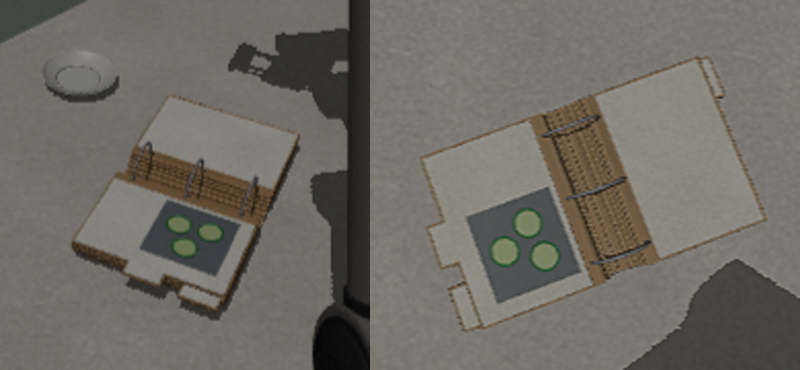

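The leaf lies flat on the left stack: its tab is at (440,245) in the top crop, above tab_near at (465,305), and the discs are at z≈0.035. The bystanders haven't been touched.

```bash
python3 -c "
from cell import robot; print(robot.hand_in())"
```

```text
the job is handed in; nothing more can be done
None
```

I turned the top leaf over the rings with closed fingertips, without pinching. It now lies flat on the left-hand stack with the book in place. The job was handed in at about 18.4 s, but no verdict came back.

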